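# Send a honey-jar rack through the drop gate

## Task

Press the long blue treadle bar beside the jar chute fully down with one fingertip so that the yellow hinged gate sinks out of the way, and keep it down while the other fingertip pushes the white rack with its two honey jars along the chute and across the gate until the rack rests against the red end stop. Then let the bar up so that the gate closes behind the rack, and move clear. Only press and push: lift nothing, keep the jars upright in the rack, and leave the other things on the bench where they are.

Things in the scene. Friction and masses are not known exactly. Their poses are not given: they have to be found in the camera images.
- chute: Fixed straight chute. Origin on the table, on its centre line, at the gate. x: along the chute in the push direction (about world -y); y: across, to the treadle side (away from the robot). In mm here: floor z = 70 (68.5 past the gate), x = -225 to 160, 14 wide gate slot at x = 0; walls 6 thick at y = -34 and +34, tops z = 92, 62 apart inside; hinge brackets at y = 115, x = -214 and 94, up to z = 72
- gate (a joint): Yellow gate and blue treadle are one rigid part on a shaft along the chute (y = 115, z = 60 mm in its frame). 0 rad: gate up, its 6 mm thick blade stands 12 mm above the floor across the chute at x = 0. From 0.16 on the blade is below the floor. 0.30: treadle fully down on its stop. A spring shuts it; pressing takes about 5 N at first, 8 N fully down. The rack cannot open it
- treadle (a point): Middle of the top face of the blue treadle bar (moves with it), a plate 280 mm along the chute (chute x = -200 to 80) by 40 mm across (chute y = 50 to 90). Fully down its top is level, 80 mm above the table; up, it slopes from 87 mm (outer edge) to 98 mm (edge by the chute). A fingertip may press it anywhere and slide along it. Its centre line is 70 mm from the chute's
- rack: White jar rack, 104 mm long (x, the push direction), 56 wide (y), 34 high, about 0.4 kg with jars, loose on the chute floor before the gate. Origin: centre of its underside; the flat rear face to push is at x = -52 mm, the front at +52. Play in the chute 3 mm each side. Jar tops are 52 mm above its underside
- end_stop (a point): Middle of the red end stop's face, 17 mm above the floor, 149 mm past the gate; the stop's top is 104 mm above the table. With the rack's front against it the rack's rear face is 45 mm past the gate
- jar_front: Small capped honey jar (43 mm diameter, 48 mm tall) standing loose in the rack's front cell, centre 25 mm ahead of the rack's centre. Origin: centre of its underside.
- jar_rear: The same, in the rack's rear cell, 25 mm behind the rack's centre.
- jar_tall: Bystander: capped amber honey jar, 64 mm diameter, 85 mm tall, on the table near the chute. Origin: centre of underside. Leave alone.
- jar_dark: Bystander: capped dark honey jar, 64 mm diameter, 80 mm tall, on the table. Origin: centre of underside. Leave alone.
- jar_empty: Bystander: open empty glass jar, 62 mm diameter, 80 mm tall, on the table. Origin: centre of underside. Leave alone.
- lid_stack: Bystander: two stacked brass lids, 60 mm diameter, 24 mm high, on the table. Origin: centre of underside. Leave alone.
- clamp_block: Bystander: black clamp block with a round knob, 40 x 50 mm, 68 mm high, on the table. Origin: centre of underside. Leave alone.
- bowl: Bystander: steel bowl, 150 mm diameter, 55 mm high, on the table past the end stop. Origin: centre of underside. Leave alone.
Not all that is in view belongs to the job. Of the things that look like the rack, the larger one is meant. Leave any purple look-alike of the jar_front alone.

How it is judged (in metres and radians):
On the way, in this order (a step that is already met when the one before it is completed fails the run):
1. a finger holds the treadle down, gate open, while the whole rack is still before the gate (value of joint gate above 0.18 rad and contact force between the fingers and gate above 1 N and x of rack in the frame of chute below -0.046 m), for 0.2 s.
2. the whole rack has passed the gate while a finger still holds the treadle down (value of joint gate above 0.18 rad and contact force between the fingers and gate above 1 N and x of rack in the frame of chute above 0.058 m and z of rack in the frame of chute below 0.078 m), for 0.1 s.
At the end, for the whole second after the job is handed in: The rack stands flat and at rest on the chute floor past the gate, its front within 6 mm of the end stop, both jars upright in their cells; the treadle is released and the gate is up (below 0.03 rad) (x of rack in the frame of chute between 0.091 and 0.1 m and y of rack in the frame of chute between -0.006 and 0.006 m and z of rack in the frame of chute between 0.066 and 0.074 m and angle between rack's own z axis and vertical below 0.06 rad and linear speed of rack below 0.01 m/s and value of joint gate below 0.03 rad and angle between each of jar_front, jar_rear's own z axis and vertical below 0.12 rad and distance between each of jar_front, jar_rear and rack below 0.032 m); the robot touches nothing.
It fails at once if the rack is lifted (12 mm) or tipped (0.2 rad) (z of rack in the frame of chute above 0.082 m or angle between rack's own z axis and vertical above 0.2 rad).
It fails at once if the gate presses against the rack (over 1.5 N) while the rack is crossing it: the treadle was not held down (contact force between gate and rack above 1.5 N and x of rack in the frame of chute between -0.042 and 0.048 m).
It fails at once if a jar is lifted out of the rack or tipped over (z of any of jar_front, jar_rear in the frame of rack above 0.02 m or angle between any of jar_front, jar_rear's own z axis and vertical above 0.3 rad).
It fails at once if a bystander is moved by more than 15 mm or tipped (distance of any of jar_tall, jar_dark, jar_empty, lid_stack, clamp_block, bowl from where it was at the start of the episode above 0.015 m or angle between any of jar_tall, jar_dark, jar_empty, lid_stack, clamp_block, bowl's own z axis and vertical above 0.3 rad).
It also fails if it takes over 45 s, if anything falls off the work surface, if the arm or the gripper's body presses on something with over 40 N, if the wrist force passes 120 N, or if a joint passes its speed limit or range.

## Robot

A 7-joint arm with a two-finger parallel gripper is mounted at the origin on the work surface. World frame = base frame: x ahead of the robot, y to its left, z up, the work surface at z = 0. Lengths are in m, angles in degrees, forces in N, time in s.
With the tool pointing down it reaches from about 0.375 to 0.925 m from the base axis. Payload 3.1 kg.
Tool frame: the origin (TCP) lies midway between the tips of the shut fingers; the grasp point (between the pads) lies manip.pinch_z behind it (manip.pinch_z is the distance from the TCP to the grasp point, in m); z points along the fingers, y is the line along which they close (so a half turn about z gives the same grasp; the last joint's range is limited). The gripper opens to 85 mm and grips with 20 to 120 N. Pads are 22 mm wide; open, the fingers measure 114 mm over their backs; the gripper's body (76 mm by 85 mm) begins 54 mm behind the grasp point. The pads swing forward as they close: fully open they stand 13 mm farther back than shut.
Start: joints at [61.433, 21.939, 2.515, 91.553, -1.026, 66.532, -2.859], TCP at [0.254, -0.598, 0.231] pointing down, gripper open.
Joint ranges: [-149.38, 149.38], [-23.57, 123.04], [-84.95, 90], [0, 143.3], [-89.99, 269.99], [3.08, 112.72], [-163.45, 163.45]. Speed limits (degrees/s): [159.86, 159.86, 180, 180, 180, 180, 180].

## Interface

Orientations are given as a 3x3 rotation matrix whose columns are the frame's x, y, z axes.
In Python, from station import manip gives the robot as it stands.
- The arm moves only by the tool drive_tool, never from a script. Its argument "moves" is a list of rows, each a list of 7 numbers: the shift along the tool's x, y, z in m, then the turn, a rotation vector about the tool's x, y, z in degrees, then the finger opening in m, from 0 to 0.0854. In form: [[x, y, z, wx, wy, wz, jaw], ...]. A call has 1 to 5 rows; each row shifts and turns the commanded pose from where the row before left it, along the tool's axes as they then stand; what a row does not reach is not made up. A row lasts 1/8 s, in which the tool goes at most 62.5 mm and 10.7 degrees, less where a joint would pass 70% of its speed; a pose out of reach is approached as far as the arm can. A call is refused whole if a number of a shift passes 0.0625 or a number of a turn 10.7, either way. A call with a gripper value outside its range is refused whole. The fingers move at their own pace and stop on an object; the grip force is fixed at half the most. Time passes only in rows, so rows that do not move let the fingers close. It gives the time, the measured TCP pose, the force, the opening and the grip force at its end, in the units of the state.
- manip.get_state(): the state, without advancing time (a new reading comes with each control period).
- manip.snapshot(name): name is "scene" or "top" or "wrist"; returns the picture (420x560x3 uint8, red, green, blue); there is no depth.
- manip.get_calibration(name): a dict with "fovy" (degrees; the focal length in pixels is half the picture's height over the tangent of half this angle, whatever the lens; pixels are square), "cx", "cy" (the principal point, pixels), "D" ([k1, k2, p1, p2, k3] as OpenCV has them; the pictures are not rectified), "pose" (4x4, takes a point from camera to world coordinates). Camera axes: x right, y up, looking along -z (the intrinsics and any distortion apply to the point x, -y, -z); pixel columns grow to the right and rows downward; lengths in m; the calibration is good to about 2 mm. A picture is of the moment at which its call begins: read the wrist's pose just before it. get_calibration takes no time and is no camera call; for the wrist camera it gives the pose at the moment of the call.
- manip.sign_off(): hands the job in; it is judged then, once.
The state is a dict: "clock": time; "joint_positions": joint angles; "joint_velocities": joint speeds; "tau": joint torques, N m; "ee_pos": TCP position; "tcp_rot": TCP orientation; "contact_force": force on the tool from outside, world axes, zero at the start; "ft_torque": the same for the moment, N m; "opening": finger opening in m; "gripper_force": force on a finger pad.
Only numpy, scipy, OpenCV 4.12 (cv2) and the standard library are available. Lean on these libraries where they do the work, as an engineer would, in place of code of your own. Each camera call takes 0.05 s, during which the arm holds its last target. There are 200 camera calls.

## Working session

There is one attempt and no reset: what is moved stays moved. The work goes in short steps, Python scripts to look and compute and a tool call to move; the robot and the scene stay as the last step left them, time stands still between calls to the robot, and variables do not carry over. Pictures are saved under pics/ and viewed, at most 10 in all, crops included, and the job is handed in when it is done.

Besides the shell and the picture viewer there is one more tool, called as name(argument=value, ...) on one line, values as JSON. drive_tool: Moves the arm, as the interface text tells. Its arguments: {"type":"object","properties":{"moves":{"type":"array","items":{"type":"array","items":{"type":"number"}}}},"required":["moves"]}

```bash
mkdir -p pics; python3 - <<'E'
from station import manip
import cv2,numpy as np
print(manip.pinch_z); s=manip.get_state(); print(s['clock'],s['ee_pos'],np.round(s['tcp_rot'],3),s['opening'])
for n in("scene","top"):
    im=manip.snapshot(n); cv2.imwrite(f"pics/{n}0.png",im[:,:,::-1]); c=manip.get_calibration(n); print(n,c['fovy'],c['cx'],c['cy'],c['D'],np.round(c['pose'],3).tolist())
E
```

```text
0.0187
0.0 [ 0.25322258 -0.59761855  0.22987056] [[ 0.921  0.39  -0.001]
 [ 0.39  -0.921  0.002]
 [-0.    -0.003 -1.   ]] 0.08504835095128606
scene 46.85544115716663 279.61088457004416 203.471988633475 [-0.00614978  0.          0.          0.          0.        ] [[0.38, -0.794, 0.474, 1.091], [0.925, 0.321, -0.203, -0.268], [0.009, 0.515, 0.857, 1.003], [0.0, 0.0, 0.0, 1.0]]
top 57.12163418925515 280.63828037296366 210.0715570432792 [-0.06676818  0.          0.          0.          0.        ] [[-0.022, 0.998, -0.066, 0.513], [-1.0, -0.022, -0.007, -0.022], [-0.008, 0.066, 0.998, 0.739], [0.0, 0.0, 0.0, 1.0]]
```

View pics/scene0.png

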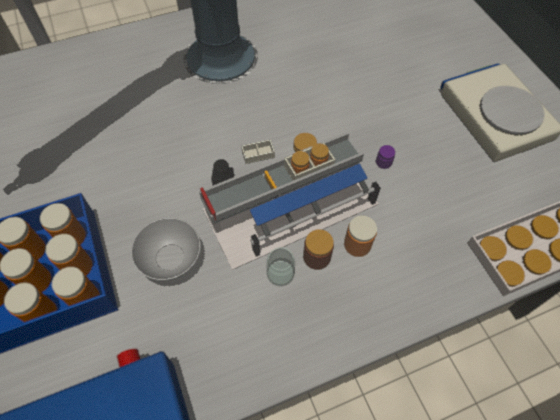

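View pics/top0.png

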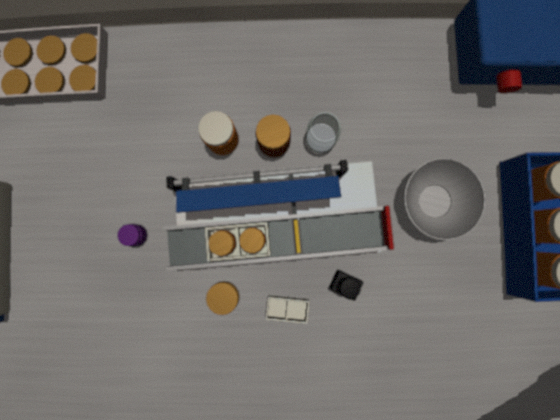

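The top view shows the chute running left to right from column 168 to 390. The gate is at about (297,236), the red stop at (388,228), the blue treadle at about (258,195) and the rack at about (237,242). I'll enlarge it for measuring.

```bash
python3 - <<'E'
import cv2
im=cv2.imread('pics/top0.png')[140:320,150:410]
cv2.imwrite('pics/topc.png',cv2.resize(im,None,fx=3,fy=3,interpolation=cv2.INTER_CUBIC))
E
```

```text
(no output)
```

View pics/topc.png

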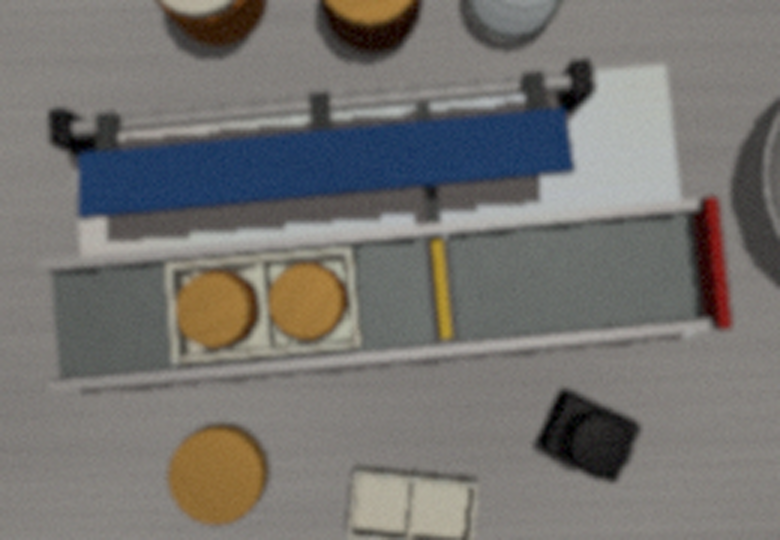

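```bash
cat >h.py <<'E'
import numpy as np,cv2
from scipy.optimize import least_squares
from station import manip
def proj(c,P):
    T=np.linalg.inv(c['pose']); f=210/np.tan(np.radians(c['fovy']/2))
    K=np.array([[f,0,c['cx']],[0,f,c['cy']],[0,0,1.]])
    Q=(P@T[:3,:3].T+T[:3,3])*[1,-1,-1]
    return cv2.projectPoints(Q,np.zeros(3),np.zeros(3),K,np.array(c['D'],float))[0][:,0]
def place(p,L):
    c,s=np.cos(p[2]),np.sin(p[2]); L=np.array(L)/1000.
    return np.c_[p[0]+c*L[:,0]-s*L[:,1],p[1]+s*L[:,0]+c*L[:,1],L[:,2]]
def fit(c,L,px,p0):
    r=least_squares(lambda p:(proj(c,place(p,L))-px).ravel(),p0); return r.x,r.fun.reshape(-1,2)
E
python3 - <<'E'
from h import *
c=manip.get_calibration('top'); o=np.array([150,140])
cr=lambda a:np.array(a)/3.+o-1/3
L=[(0,31,82),(0,-31,82),(-200,97,86.5),(80,97,86.5),(-200,59,98.3),(80,59,98.3),(-225,37,92),(-225,-37,92)]
px=cr([(435,240),(447,339),(79,152),(565,108),(78,216),(573,170),(50,265),(50,384)])
p,r=fit(c,L,px,[.5,0,-1.5]); print('chute',p,np.degrees(p[2]));print(r.round(1).tolist())
q,r=fit(c,[(-52,28,104),(52,28,104),(52,-28,104),(-52,-28,104)],cr([(165,265),(353,248),(360,345),(175,363)]),p)
print('rack',q,r.round(1).tolist())
d=q[:2]-p[:2];a=p[2];R=np.array([[np.cos(a),np.sin(a)],[-np.sin(a),np.cos(a)]])
print('rack in chute',R@d*1000)
s=manip.get_state();print('tcp in chute',R@(s['ee_pos'][:2]-p[:2])*1000, 'tool y angle',np.degrees(np.arctan2(*s['tcp_rot'][[1,0],1])))
for x in(-180,-220):print(x,place(p,[(x,35,0)]))
E
```

```text
chute [ 0.51159374 -0.04565602 -1.50147308] -86.02807046608017
[[1.0, -1.7], [0.4, 1.7], [-0.1, -0.2], [0.8, -0.6], [-0.1, 0.0], [1.5, 0.1], [-3.4, -1.8], [-0.1, 2.4]]
rack [ 0.50502814  0.05401569 -1.49819525] [[-0.1, -0.6], [-0.1, -0.9], [0.7, 0.8], [-0.6, 0.6]]
rack in chute [-99.88710045   0.35421163]
tcp in chute [ 532.80612302 -295.94494394] tool y angle -67.03066466611602
-180 [[0.53404148 0.13633601 0.        ]]
-220 [[0.53127077 0.17623993 0.        ]]
```

drive_tool(moves=[[0,0,0,0,0,-10.2,0.056],[0,0,0,0,0,-10.2,0.056],[0,0,0,0,0,-10.2,0.056],[0,0,0,0,0,-10.2,0.056],[0,0,0,0,0,-10.2,0.056]])

```text
clock: 0.72
ee_pos: [0.2533, -0.598, 0.2304]
tcp_rot: [[0.271, 0.963, -0.001], [0.963, -0.271, 0.001], [0.001, -0.001, -1.0]]
contact_force: [0.4, 0.4, 0.2]
opening: 0.0561
gripper_force: 0.0
```

drive_tool(moves=[[0,0,0,0,0,-10,0.056],[0,0,0,0,0,-10,0.056],[0,0,0,0,0,0,0.056]])

```text
clock: 1.1
ee_pos: [0.2533, -0.5981, 0.2305]
tcp_rot: [[-0.067, 0.998, -0.0], [0.998, 0.067, 0.001], [0.001, -0.0, -1.0]]
contact_force: [-0.6, -0.3, 0.2]
opening: 0.0559
gripper_force: 0.0
```

```bash
cat >>h.py <<'E'
CH=[0.51159374,-0.04565602,-1.50147308]
def rel(x,y,z):
    s=manip.get_state(); t=place(CH,[(x,y,z)])[0]; R=np.array(s['tcp_rot'])
    w=Rotation.from_matrix(R.T@np.c_[[np.sin(-CH[2]),np.cos(CH[2]),0]].T[0]) if 0 else None
    a=CH[2]+np.pi/2; G=np.array([[np.sin(a),np.cos(a),0],[-np.cos(a),np.sin(a),0],[0,0,-1.]])
    rv=cv2.Rodrigues(R.T@G)[0].ravel()
    print('t',round(s['clock'],2),'tcp',np.round(s['ee_pos'],4),'tool shift mm',np.round(R.T@(t-s['ee_pos'])*1e3,1),'turn',np.degrees(rv).round(2),'F',np.round(s['contact_force'],1),'open',round(s['opening'],4))
    a=CH[2];d=s['ee_pos'][:2]-CH[:2];print('chute mm',np.round([(np.cos(a)*d[0]+np.sin(a)*d[1])*1e3,(-np.sin(a)*d[0]+np.cos(a)*d[1])*1e3],1))
E
sed -i '/Rotation/d' h.py
python3 -c "
from h import *
rel(-180,35,200)"
```

```text
t 1.1 tcp [ 0.2533 -0.5981  0.2305] tool shift mm [713.9 329.3  31.4] turn [-9.e+01  1.e-01 -6.e-02] F [-0.6 -0.3  0.2] open 0.0559
chute mm [ 533.2 -295.9]
```

```bash
sed -i 's/G=np.array.*/G=np.array([[-np.sin(a),np.cos(a),0],[np.cos(a),np.sin(a),0],[0,0,-1.]])/' h.py
```

drive_tool(moves=[[0.055,0.025,0,0,0,0,0.056],[0.055,0.025,0,0,0,0,0.056],[0.055,0.025,0,0,0,0,0.056],[0.055,0.025,0,0,0,0,0.056],[0.055,0.025,0,0,0,0,0.056]])

```text
clock: 1.72
ee_pos: [0.3598, -0.3135, 0.2313]
tcp_rot: [[-0.066, 0.998, 0.0], [0.998, 0.066, -0.0], [-0.0, 0.0, -1.0]]
contact_force: [0.7, -0.4, 0.4]
opening: 0.0559
gripper_force: 0.0
```

drive_tool(moves=[[0.055,0.025,0,0,0,0,0.056],[0.055,0.025,0,0,0,0,0.056],[0.055,0.025,0,0,0,0,0.056],[0.055,0.025,0,0,0,0,0.056],[0.055,0.025,0,0,0,0,0.056]])

```text
clock: 2.35
ee_pos: [0.4653, -0.0309, 0.2315]
tcp_rot: [[-0.065, 0.998, 0.001], [0.998, 0.065, -0.001], [-0.001, 0.001, -1.0]]
contact_force: [1.4, -0.0, -0.2]
opening: 0.056
gripper_force: 0.0
```

drive_tool(moves=[[0.055,0.025,0,0,0,0,0.056],[0.055,0.025,0,0,0,0,0.056],[0.02,0.015,0,0,0,0,0.056],[0,0,0,0,0,0,0.056]])

```text
clock: 2.85
ee_pos: [0.521, 0.1045, 0.2313]
tcp_rot: [[-0.071, 0.997, -0.0], [0.997, 0.071, 0.002], [0.002, -0.0, -1.0]]
contact_force: [-0.5, -1.4, -0.5]
opening: 0.0558
gripper_force: 0.0
```

```bash
python3 -c "
from h import *
rel(-180,35,130)"
```

```text
t 2.85 tcp [0.521  0.1045 0.2313] tool shift mm [ 30.7  15.3 101.3] turn [-0.   -0.11  0.13] F [-0.5 -1.4 -0.5] open 0.0558
chute mm [-149.1   19.7]
```

drive_tool(moves=[[0.031,0.015,0.03,0,0,0,0.056],[0,0,0.05,0,0,0,0.056],[0,0,0.015,0,0,0,0.056],[0,0,0,0,0,0,0.056]])

```text
clock: 3.35
ee_pos: [0.5327, 0.1315, 0.1353]
tcp_rot: [[-0.066, 0.998, -0.003], [0.998, 0.066, -0.002], [-0.001, -0.003, -1.0]]
contact_force: [-0.9, -0.8, 0.2]
opening: 0.0557
gripper_force: 0.0
```

```bash
python3 -c "
from h import *
rel(-180,35,100)
a=manip.snapshot('wrist');b=manip.snapshot('scene')[110:270,190:400]
cv2.imwrite('pics/w1.png',a[:,:,::-1]);cv2.imwrite('pics/s1.png',cv2.resize(b[:,:,::-1],None,fx=3.5,fy=3.5,interpolation=cv2.INTER_CUBIC))"
```

```text
t 3.35 tcp [0.5327 0.1315 0.1353] tool shift mm [ 4.8  1.8 35.3] turn [-0.17  0.08 -0.17] F [-0.9 -0.8  0.2] open 0.0557
chute mm [-175.3   33.3]
```

View pics/w1.png

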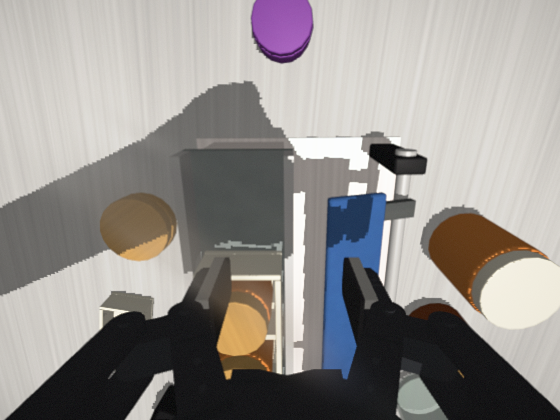

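View pics/s1.png

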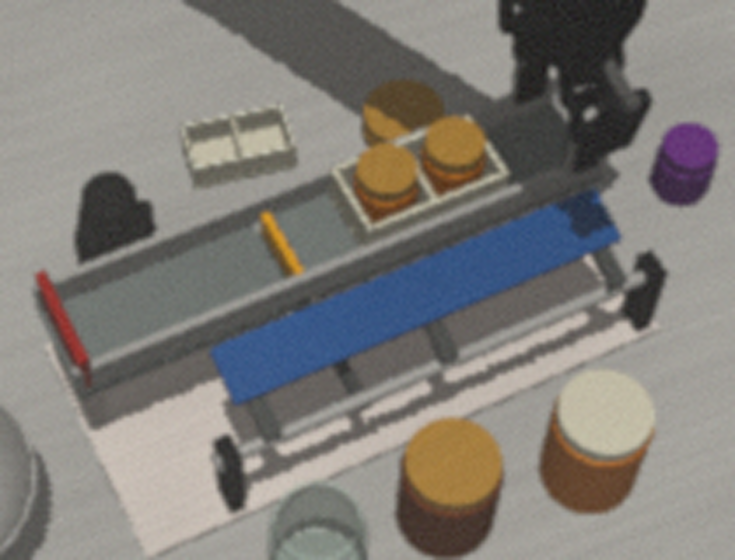

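The wrist view shows both fingertips, at about (212,270) and (365,270). They straddle the near wall, one over the chute and one over the blue treadle. The rack's rear edge is near row 255. I'll check the model projection in this view.

```bash
python3 - <<'E'
from h import *
c=manip.get_calibration('wrist')
pts={'treadle end outer':(-200,97,86.5),'treadle end inner':(-200,59,98.3),'wallend in+':(-225,31,92),'wallend in-':(-225,-31,92),'rack rear top +':(-152,28,104),'rack rear top -':(-152,-28,104),'rear bot+':(-152,28,70),'rear bot-':(-152,-28,70),'bracket':(-214,115,72)}
for (k,v),p in zip(pts.items(),proj(c,place(CH,list(pts.values())))):print(k,p.round(1))
s=manip.get_state();R=s['tcp_rot'];e=s['ee_pos']
for y in(-.028,.028):
  for x in(-.011,.011):
    for z in(0,-.005):print(y,x,z,proj(c,(e+R@[x,y,z])[None]).round(0))
E
```

```text
treadle end outer [382.9 195.7]
treadle end inner [326.2 201.7]
wallend in+ [280.  159.2]
wallend in- [177.  159.5]
rack rear top + [276.1 275.8]
rack rear top - [188.7 276.2]
rear bot+ [277.4 251.3]
rear bot- [202.  251.6]
bracket [405.4 169.4]
-0.028 -0.011 0 [[235. 288.]]
-0.028 -0.011 -0.005 [[234. 293.]]
-0.028 0.011 0 [[233. 250.]]
-0.028 0.011 -0.005 [[231. 255.]]
0.028 -0.011 0 [[342. 288.]]
0.028 -0.011 -0.005 [[343. 293.]]
0.028 0.011 0 [[344. 250.]]
0.028 0.011 -0.005 [[346. 255.]]
```

drive_tool(moves=[[0.003,0.003,0.02,0,0,0,0.056],[0,0,0.02,0,0,0,0.056],[0,0,0.01,0,0,0,0.056],[0,0,0,0,0,0,0.056],[0,0,0,0,0,0,0.056]])

```text
clock: 4.08
ee_pos: [0.5367, 0.1369, 0.0868]
tcp_rot: [[-0.069, 0.998, 0.0], [0.998, 0.069, -0.0], [-0.0, 0.0, -1.0]]
contact_force: [-1.8, -0.7, 6.5]
opening: 0.0558
gripper_force: 2.3
```

drive_tool(moves=[[0,0,0.003,0,0,0,0.056],[0,0,0.003,0,0,0,0.056],[0,0,0,0,0,0,0.056],[0,0,0,0,0,0,0.056]])

```text
clock: 4.58
ee_pos: [0.5363, 0.1372, 0.0813]
tcp_rot: [[-0.069, 0.998, -0.0], [0.998, 0.069, -0.0], [-0.0, -0.0, -1.0]]
contact_force: [-2.8, -0.9, 7.4]
opening: 0.056
gripper_force: 3.1
```

```bash
python3 -c "
from h import *
rel(-180,36,77)"
```

```text
t 4.58 tcp [0.5363 0.1372 0.0813] tool shift mm [-0.7 -1.3  4.3] turn [-0.01  0.03  0.01] F [-2.8 -0.9  7.4] open 0.056
chute mm [-180.7   37.3]
```

drive_tool(moves=[[0,0,0.003,0,0,0,0.056],[0,0,0,0,0,0,0.056],[0,0,0,0,0,0,0.056]])

```text
clock: 4.95
ee_pos: [0.5358, 0.1372, 0.0782]
tcp_rot: [[-0.07, 0.998, -0.001], [0.998, 0.07, -0.001], [-0.001, -0.001, -1.0]]
contact_force: [-4.7, -0.3, 7.6]
opening: 0.0559
gripper_force: 3.6
```

drive_tool(moves=[[0,0,0.002,0,0,0,0.056],[0,0,0,0,0,0,0.056],[0,0,0,0,0,0,0.056]])

```text
clock: 5.32
ee_pos: [0.5351, 0.1372, 0.0761]
tcp_rot: [[-0.07, 0.998, -0.002], [0.998, 0.07, -0.001], [-0.001, -0.003, -1.0]]
contact_force: [-4.8, -1.2, 8.1]
opening: 0.0559
gripper_force: 4.1
```

drive_tool(moves=[[0,0,0.002,0,0,0,0.056],[0,0,0,0,0,0,0.056],[0,0,0,0,0,0,0.056]])

```text
clock: 5.7
ee_pos: [0.5352, 0.1372, 0.0756]
tcp_rot: [[-0.07, 0.998, -0.002], [0.998, 0.07, -0.002], [-0.002, -0.002, -1.0]]
contact_force: [-9.1, -2.2, 17.2]
opening: 0.0559
gripper_force: 8.4
```

```bash
python3 -c "
from h import *
rel(-180,36,77)
b=manip.snapshot('scene')[110:270,190:400]
cv2.imwrite('pics/s2.png',cv2.resize(b[:,:,::-1],None,fx=3.5,fy=3.5,interpolation=cv2.INTER_CUBIC))"
```

```text
t 5.7 tcp [0.5352 0.1372 0.0756] tool shift mm [-0.8 -0.2 -1.4] turn [-0.14  0.13  0.02] F [-9.1 -2.2 17.2] open 0.0559
chute mm [-180.8   36.2]
```

View pics/s2.png

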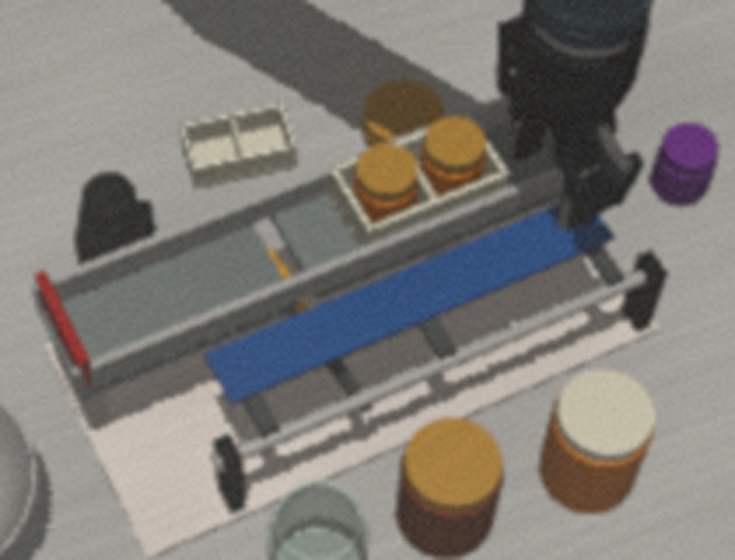

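The gate has sunk and the treadle is on its stop: force jumped to 17 N. The rack hasn't moved. Next I push along the chute.

drive_tool(moves=[[-0.008,0,0,0,0,0,0.056],[-0.01,0,0,0,0,0,0.056],[-0.01,0,0,0,0,0,0.056],[-0.01,0,0,0,0,0,0.056],[-0.01,0,0,0,0,0,0.056]])

```text
clock: 6.38
ee_pos: [0.5426, 0.0949, 0.076]
tcp_rot: [[-0.073, 0.997, 0.008], [0.997, 0.073, 0.008], [0.007, 0.008, -1.0]]
contact_force: [-1.1, 6.1, 6.7]
opening: 0.0558
gripper_force: 4.3
```

```bash
python3 -c "
from h import *
rel(-132,36,77)"
```

```text
t 6.38 tcp [0.5426 0.0949 0.076 ] tool shift mm [-6.  -4.7 -1. ] turn [ 0.48 -0.43  0.22] F [-1.1  6.1  6.7] open 0.0558
chute mm [-138.1   40.7]
```

drive_tool(moves=[[-0.01,-0.002,0.001,0,0,0,0.056],[-0.01,-0.002,0.0005,0,0,0,0.056],[-0.01,0,0,0,0,0,0.056],[-0.01,0,0,0,0,0,0.056]])

```text
clock: 6.88
ee_pos: [0.5426, 0.0563, 0.0755]
tcp_rot: [[-0.074, 0.997, 0.01], [0.997, 0.074, 0.009], [0.009, 0.011, -1.0]]
contact_force: [-0.3, 8.4, 9.7]
opening: 0.0563
gripper_force: 5.5
```

```bash
python3 -c "
from h import *
rel(-92,36,76)"
```

```text
t 6.88 tcp [0.5426 0.0563 0.0755] tool shift mm [-7.5 -2.  -0.6] turn [ 0.62 -0.5   0.27] F [-0.3  8.4  9.7] open 0.0563
chute mm [-99.5  38. ]
```

drive_tool(moves=[[-0.01,-0.001,0.0003,0,0,0,0.056],[-0.01,-0.001,0,0,0,0,0.056],[-0.01,-0.001,0,0,0,0,0.056],[-0.01,0,0,0,0,0,0.056],[-0.01,0,0,0,0,0,0.056]])

```text
clock: 7.5
ee_pos: [0.544, 0.0065, 0.0753]
tcp_rot: [[-0.075, 0.997, 0.012], [0.997, 0.075, 0.009], [0.008, 0.012, -1.0]]
contact_force: [-0.8, 8.2, 10.5]
opening: 0.0561
gripper_force: 6.6
```

```bash
python3 -c "
from h import *
rel(-42,36,76)"
```

```text
t 7.5 tcp [0.544  0.0065 0.0753] tool shift mm [-7.7  0.1 -0.7] turn [ 0.7  -0.47  0.32] F [-0.8  8.2 10.5] open 0.0561
chute mm [-49.7  35.9]
```

drive_tool(moves=[[-0.01,0,0,0,0,0,0.056],[-0.01,0,0,0,0,0,0.056],[-0.01,0,0,0,0,0,0.056],[-0.01,0,0,0,0,0,0.056],[-0.01,0,0,0,0,0,0.056]])

```text
clock: 8.12
ee_pos: [0.5476, -0.0431, 0.0754]
tcp_rot: [[-0.075, 0.997, 0.011], [0.997, 0.075, 0.009], [0.008, 0.012, -1.0]]
contact_force: [-0.9, 10.3, 9.9]
opening: 0.0557
gripper_force: 6.8
```

```bash
python3 -c "
from h import *
rel(34,36,76)"
```

```text
t 8.12 tcp [ 0.5476 -0.0431  0.0754] tool shift mm [-34.   -0.3  -0.9] turn [ 0.67 -0.45  0.35] F [-0.9 10.3  9.9] open 0.0557
chute mm [-0.  36.1]
```

drive_tool(moves=[[-0.01,0,0.0003,0,0,0,0.056],[-0.008,0,0,0,0,0,0.056],[-0.006,0,0,0,0,0,0.056],[-0.004,0,0,0,0,0,0.056],[0,0,0,0,0,0,0.056]])

```text
clock: 8.75
ee_pos: [0.55, -0.0719, 0.0754]
tcp_rot: [[-0.074, 0.997, 0.011], [0.997, 0.074, 0.007], [0.006, 0.012, -1.0]]
contact_force: [-0.5, 9.6, 12.8]
opening: 0.0562
gripper_force: 6.7
```

drive_tool(moves=[[-0.003,0,0,0,0,0,0.056],[-0.002,0,0,0,0,0,0.056],[0,0,0,0,0,0,0.056]])

```text
clock: 9.12
ee_pos: [0.5502, -0.0761, 0.0754]
tcp_rot: [[-0.075, 0.997, 0.011], [0.997, 0.075, 0.008], [0.007, 0.012, -1.0]]
contact_force: [-0.4, 10.0, 12.7]
opening: 0.0565
gripper_force: 7.2
```

```bash
python3 -c "
from h import *
rel(34,36,76)"
```

```text
t 9.12 tcp [ 0.5502 -0.0761  0.0754] tool shift mm [-1.  -0.4 -0.6] turn [ 0.68 -0.4   0.33] F [-0.4 10.  12.7] open 0.0565
chute mm [33.  36.5]
```

Close to the stop now. I'll creep forward until the force rises.

drive_tool(moves=[[-0.002,0,0,0,0,0,0.056],[-0.001,0,0,0,0,0,0.056],[0,0,0,0,0,0,0.056]])

```text
clock: 9.5
ee_pos: [0.5503, -0.0761, 0.0754]
tcp_rot: [[-0.076, 0.997, 0.011], [0.997, 0.075, 0.011], [0.011, 0.012, -1.0]]
contact_force: [-1.2, 14.1, 13.0]
opening: 0.0561
gripper_force: 9.6
```

drive_tool(moves=[[-0.002,0,0,0,0,0,0.056],[-0.001,0,0,0,0,0,0.056],[0,0,0,0,0,0,0.056]])

```text
clock: 9.88
ee_pos: [0.5502, -0.0761, 0.0754]
tcp_rot: [[-0.076, 0.997, 0.01], [0.997, 0.076, 0.015], [0.014, 0.011, -1.0]]
contact_force: [-0.5, 17.2, 13.4]
opening: 0.0562
gripper_force: 12.1
```

The rack is against the stop: position holds while the force rises. I'll back off, then release upward.

drive_tool(moves=[[0.008,0,0,0,0,0,0.056],[0.006,0,0,0,0,0,0.056],[0,0,0,0,0,0,0.056]])

```text
clock: 10.25
ee_pos: [0.5502, -0.0757, 0.0754]
tcp_rot: [[-0.07, 0.997, 0.012], [0.998, 0.07, -0.001], [-0.002, 0.012, -1.0]]
contact_force: [0.4, 1.2, 11.2]
opening: 0.0556
gripper_force: 5.7
```

```bash
python3 -c "
from h import *
rel(26,36,76)"
```

```text
t 10.25 tcp [ 0.5502 -0.0757  0.0754] tool shift mm [ 6.7 -0.4 -0.6] turn [0.69 0.1  0.05] F [ 0.4  1.2 11.2] open 0.0556
chute mm [32.7 36.4]
```

drive_tool(moves=[[0.006,0,0,0,0,0,0.056],[0.005,0,0,0,0,0,0.056],[0,0,0,0,0,0,0.056]])

```text
clock: 10.62
ee_pos: [0.5494, -0.0695, 0.0754]
tcp_rot: [[-0.066, 0.998, 0.012], [0.998, 0.066, -0.006], [-0.007, 0.011, -1.0]]
contact_force: [0.4, -5.3, 11.3]
opening: 0.0563
gripper_force: 5.9
```

```bash
python3 -c "
from h import *
rel(26,36,76)"
```

```text
t 10.62 tcp [ 0.5494 -0.0695  0.0754] tool shift mm [ 0.4 -0.  -0.6] turn [ 0.65  0.38 -0.19] F [ 0.4 -5.3 11.3] open 0.0563
chute mm [26.4 36. ]
```

drive_tool(moves=[[0,0,-0.006,0,0,0,0.056],[0,0,-0.006,0,0,0,0.056],[0,0,-0.01,0,0,0,0.056],[0,0,-0.03,0,0,0,0.056],[0,0,-0.05,0,0,0,0.056]])

```text
clock: 11.25
ee_pos: [0.539, -0.0644, 0.1709]
tcp_rot: [[-0.07, 0.997, -0.01], [0.998, 0.07, 0.002], [0.003, -0.01, -1.0]]
contact_force: [0.2, 0.1, 0.5]
opening: 0.0558
gripper_force: 0.0
```

drive_tool(moves=[[0,0,-0.05,0,0,0,0.056],[0.06,0,0,0,0,0,0.056],[0.06,0,0,0,0,0,0.056],[0.06,0,0,0,0,0,0.056],[0,0,0,0,0,0,0.056]])

```text
clock: 11.88
ee_pos: [0.5268, 0.1224, 0.2227]
tcp_rot: [[-0.083, 0.997, -0.004], [0.997, 0.083, 0.003], [0.003, -0.004, -1.0]]
contact_force: [-0.5, 0.0, 0.1]
opening: 0.0559
gripper_force: 0.0
```

```bash
python3 -c "
from h import *
rel(26,36,76)
b=manip.snapshot('scene')[110:270,190:400]
cv2.imwrite('pics/s3.png',cv2.resize(b[:,:,::-1],None,fx=3.5,fy=3.5,interpolation=cv2.INTER_CUBIC))"
```

```text
t 11.88 tcp [0.5268 0.1224 0.2227] tool shift mm [-193.2    7.2  146. ] turn [-0.24 -0.19  0.77] F [-0.5  0.   0.1] open 0.0559
chute mm [-166.6   26.8]
```

View pics/s3.png

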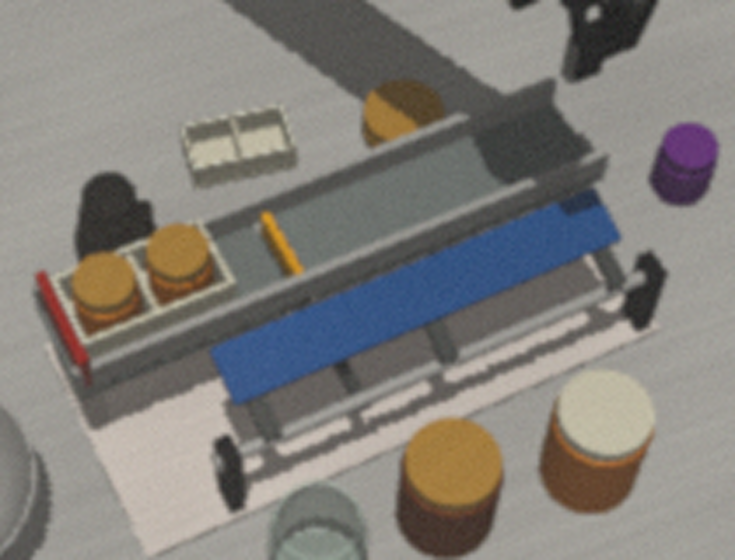

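The picture shows the rack against the red stop at about (65,315), both jars upright, and the yellow gate up at about (282,243). The arm is clear and the bystanders look unmoved.

```bash
python3 -c "
from station import manip
print(manip.sign_off())"
```

```text
the job is handed in; nothing more can be done
None
```

The job is handed in at about 12 s on the clock: the rack rests against the red end stop with both jars upright, the gate has closed behind it and the arm is clear; no verdict was returned.

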